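Fetch the boxed-in specimen pot

ROBOT

A 6-joint arm with a two-finger parallel gripper is mounted at the origin on the work surface. World frame = base frame: x ahead of the robot, y to its left, z up, the work surface at z = 0. Lengths are in mm, angles in rad, forces in N, time in s.
With the tool pointing down it reaches from about 300 to 775 mm from the base axis. Payload 14.6 kg.
Tool frame: the origin (TCP) lies at the very end of the fingers, on their centre line; the grasp point (between the pads) lies 19 mm behind it; z points along the fingers, y is the line along which they close (so a half turn about z gives the same grasp; the last joint's range is limited). The gripper opens to 94 mm and grips with 3 to 60 N. Pads are 16 mm wide; open, the fingers measure 119 mm over their backs; the gripper's body (75 mm by 177 mm) begins 78 mm behind the grasp point.
Start: joints at [1.186, 0.3, 1.521, -0, 1.321, -0.067], TCP at [171.86, 522.449, 205.446] pointing down, gripper open.
Joint ranges: [-3.03, 3.03], [-0.79, 2.21], [0.23, 2.52], [-1.04, 4.18], [0, 3.07], [-2.55, 2.55]. Speed limits (rad/s): [2.22, 2.22, 2.57, 3.14, 3.14, 3.14].

INTERFACE

Orientations are given as [roll, pitch, yaw] about the fixed x, y, z axes, in that order (R = Rz(yaw) Ry(pitch) Rx(roll)).
In Python, from cell import manip, optics gives the robot as it stands.
- The arm moves only by the shell command python3 -m crank 'ROWS' [FORCE]. ROWS is JSON, a list of rows, each a list of 7 numbers: the opening in per cent of the stroke, from 0 (shut) to 100 (fully open), then the shift along the tool's x, y, z in mm, then the turn, a rotation vector about the tool's x, y, z in rad. A call has 1 to 10 rows; each row is the pose to reach, as a shift and turn from the pose commanded when the call began, along the tool's axes at that moment; what a row does not reach only later rows make up. A row lasts 1/10 s, in which the tool goes at most 50 mm and 8.59 degrees, less where a joint would pass 70% of its speed; a pose out of reach is approached as far as the arm can. A call with a gripper value outside its range is refused whole. The fingers move at their own pace and stop on an object; FORCE is the grip in N (left out, the last holds). Time passes only in rows, so rows that repeat a pose let the fingers close. It gives the time, the measured TCP pose, the force, the opening and the grip force at its end, in the units of the state.
- manip.read_state(): the state, without advancing time (a new reading comes with each control period).
- optics.camera(name): name is "scene" or "side" or "wrist"; returns (picture, depth): 480x640x3 uint8, red, green, blue; 480x640 float32, mm along the optical axis (not along the pixel's ray), 0 where there is no reading.
- optics.calibration(name): a dict with "camera_matrix" (3x3 intrinsics, pixels), "R" (3x3) and "t" (3): a world point X has camera coordinates R X + t. Camera axes: x right, y down, z forward; pixel columns grow to the right and rows downward; lengths in mm; the calibration is good to about 2 mm. A picture is of the moment at which its call begins: read the wrist's pose just before it. calibration takes no time and is no camera call; for the wrist camera it gives the pose at the moment of the call.
- manip.sign_off(): hands the job in; it is judged then, once.
The state is a dict: "clock": time; "joints": joint angles; "qd": joint speeds; "effort": joint torques, N m; "eef_pos": TCP position; "eef_rot": TCP orientation; "wrist_force": force on the tool from outside, world axes, zero at the start; "moment": the same for the moment, N m; "finger_gap": finger opening in mm; "finger_force": force on a finger pad.
Only numpy, scipy, OpenCV 4.12 (cv2) and the standard library are available. Lean on these libraries where they do the work, as an engineer would, in place of code of your own. Each camera call takes 0.05 s, during which the arm holds its last target. There are 200 camera calls.

TASK

The short specimen pot in the grey caddy is boxed in by the amber bottle, the white carton and the steel canister: first clear all three onto the white side tray, leaving the pot where it is, then stand the pot in the round steel dish while they wait there. After that put the bottle, the carton and the canister back in the caddy, each on the very spot where it stood at the start. Keep everything upright and leave the tube rack, the glove box and the tape roll alone.

Things in the scene. Friction and masses are not known exactly. Their poses are not given: they have to be found in the camera images.
- bottle_mid (a point): Amber glass bottle with a narrower white screw cap, standing upright: body 42 mm diameter and straight up to 56 mm, cap 27 mm diameter, 82 mm tall in all, about 160 g; the point is on its upright axis, half-way up; z up
- carton_mid (a point): Small white carton with a pale band, standing upright: square 44 x 44 mm, 62 mm tall, about 100 g; the point is on its upright axis, half-way up; z up, x and y square to its sides
- canister_mid (a point): Round stainless steel canister with a small black knob on its lid: 52 mm diameter (54 at the lid, 62 to 70 mm up), 80 mm tall with the knob, about 220 g; the point is on its upright axis, half-way up; z up
- pot_mid (a point): Specimen pot, the short one: round, 50 mm diameter, 48 mm tall, pale yellowish body with white screw lid, about 80 g; the point is on its upright axis, half-way up; z up
- caddy: Fixed grey open caddy, 178 (x) x 218 (y) x 20 mm, walls and floor 4 mm thick, so things in it stand 4 mm above the table. Origin: centre of its underside; x points away from the robot at yaw 0. The pot stands in it at about x +30, y 0 mm; the three taller things stand at about x -35, y 0 (in front of the pot) and x +30, y +62 and -62 mm (either side of it); which is where changes
- side_tray: Fixed white open tray, empty at the start, 310 (x) x 130 (y) x 12 mm, walls and floor 4 mm thick. Origin: centre of its underside; x along its length. It lies to the left or right of the caddy
- dish: Fixed shallow round stainless dish, 88 mm outside diameter, 6 mm high, floor 4 mm thick, flat floor about 80 mm across. Origin: centre of its underside. It lies on the side of the caddy opposite the tray
- tube_rack: Bystander: white rack full of capped blood tubes, 72 x 138 x 94 mm, beyond the caddy. Origin: centre of its underside
- glove_box: Bystander: green glove box lying flat, 120 x 230 x 75 mm, beyond the caddy. Origin: centre of its underside
- tape_roll: Bystander: grey roll of tape lying flat, 68 mm diameter, 25 mm high, between robot and caddy. Origin: centre of its underside

How it is judged (in metres and radians):
On the way, in this order (a step that is already met when the one before it is completed fails the run):
1. bottle, carton and canister all stand on the side tray while the pot is still in its place in the caddy (within 20 mm) (x of bottle_mid in the frame of side_tray between -0.145 and 0.145 m and y of bottle_mid in the frame of side_tray between -0.055 and 0.055 m and z of bottle_mid in the frame of side_tray between 0.037 and 0.051 m and angle between each of bottle_mid, carton_mid, canister_mid's own z axis and vertical below 0.12 rad and x of carton_mid in the frame of side_tray between -0.145 and 0.145 m and y of carton_mid in the frame of side_tray between -0.055 and 0.055 m and z of carton_mid in the frame of side_tray between 0.027 and 0.041 m and x of canister_mid in the frame of side_tray between -0.145 and 0.145 m and y of canister_mid in the frame of side_tray between -0.055 and 0.055 m and z of canister_mid in the frame of side_tray between 0.036 and 0.05 m and distance of pot_mid from where it was at the start of the episode below 0.02 m), for 0.2 s.
2. the pot stands in the dish while the other three are still on the side tray (x of bottle_mid in the frame of side_tray between -0.145 and 0.145 m and y of bottle_mid in the frame of side_tray between -0.055 and 0.055 m and z of bottle_mid in the frame of side_tray between 0.037 and 0.051 m and angle between each of bottle_mid, carton_mid, canister_mid, pot_mid's own z axis and vertical below 0.12 rad and x of carton_mid in the frame of side_tray between -0.145 and 0.145 m and y of carton_mid in the frame of side_tray between -0.055 and 0.055 m and z of carton_mid in the frame of side_tray between 0.027 and 0.041 m and x of canister_mid in the frame of side_tray between -0.145 and 0.145 m and y of canister_mid in the frame of side_tray between -0.055 and 0.055 m and z of canister_mid in the frame of side_tray between 0.036 and 0.05 m and horizontal distance between pot_mid and dish below 0.015 m and z of pot_mid in the frame of dish between 0.023 and 0.034 m), for 0.2 s.
At the end, for the whole second after the job is handed in: The bottle, carton and canister each stand upright in the caddy within 15 mm of where they stood at the start, the pot stands upright on the floor of the dish within 15 mm of its centre, and all are released and at rest (distance of each of bottle_mid, carton_mid, canister_mid from where it was at the start of the episode below 0.015 m and angle between each of bottle_mid, carton_mid, canister_mid, pot_mid's own z axis and vertical below 0.12 rad and linear speed of each of bottle, carton, canister, pot below 0.03 m/s and horizontal distance between pot_mid and dish below 0.015 m and z of pot_mid in the frame of dish between 0.023 and 0.034 m); the robot touches nothing.
It fails at once if the bottle, carton, canister or pot is tipped by more than about 35 degrees (angle between any of bottle_mid, carton_mid, canister_mid, pot_mid's own z axis and vertical above 0.6 rad).
It fails at once if the tube rack is moved by more than 20 mm (distance of tube_rack from where it was at the start of the episode above 0.02 m).
It fails at once if the glove box is moved by more than 20 mm (distance of glove_box from where it was at the start of the episode above 0.02 m).
It fails at once if the tape roll is moved by more than 20 mm (distance of tape_roll from where it was at the start of the episode above 0.02 m).
It also fails if it takes over 138 s, if anything falls off the work surface, if the arm or the gripper's body presses on something with over 40 N, if the wrist force passes 120 N, or if a joint passes its speed limit or range.

## Working session

There is one attempt and no reset: what is moved stays moved. The work goes in short steps, Python scripts to look and compute and a shell command to move; the robot and the scene stay as the last step left them, time stands still between calls to the robot, and variables do not carry over. Pictures are saved under pics/ and viewed, at most 14 in all, crops included, and the job is handed in when it is done.

```bash
mkdir -p pics; ls; python3 - <<'E'
from cell import manip, optics
import cv2,numpy as np
print(manip.read_state())
for n in("scene","side"):
    p,d=optics.camera(n); cv2.imwrite(f"pics/{n}0.png",p[:,:,::-1]); np.save(f"{n}0.npy",d); np.save(f"{n}0p.npy",p)
    c=optics.calibration(n); print(n,c, -np.array(c["R"]).T@np.array(c["t"]))
E
```

```text
pics
{'clock': 0.0, 'joints': array([ 1.18639542e+00,  3.00502262e-01,  1.52156742e+00,  2.40094988e-05,
        1.32072815e+00, -6.65862067e-02]), 'qd': array([ 1.45826502e-03,  1.91683140e-03,  8.12712598e-05, -8.76747983e-06,
        3.38125510e-04,  1.29917401e-03]), 'effort': array([ 1.86641641e-04, -5.31804943e+01, -3.52735984e+01,  7.08134053e-02,
        2.44095846e-02, -1.30118678e-04]), 'eef_pos': array([171.76023909, 522.21342566, 204.87502473]), 'eef_rot': array([-3.14039169e+00, -1.03392876e-04,  2.82377194e+00]), 'wrist_force': array([ 0.17990209, -0.27332611, -1.00126081]), 'moment': array([ 0.00585173, -0.01955914,  0.00331062]), 'finger_force': 0.0, 'finger_gap': 93.83396651933016}
scene {'camera_matrix': array([[446.20295468,   0.        , 323.84003532],
       [  0.        , 446.20295468, 239.12143013],
       [  0.        ,   0.        ,   1.        ]]), 'R': array([[-0.14313746,  0.98963331, -0.01172933],
       [ 0.83893354,  0.11503609, -0.53193723],
       [-0.52507351, -0.08598027, -0.84670255]]), 't': array([  91.54154027, -425.09715722, 1260.53064162])} [1031.60253038   66.68972103  842.24322233]
side {'camera_matrix': array([[472.87266305,   0.        , 325.93557049],
       [  0.        , 472.87266305, 235.62010632],
       [  0.        ,   0.        ,   1.        ]]), 'R': array([[ 0.96371426, -0.26680098, -0.00848914],
       [-0.14378043, -0.49203073, -0.8586227 ],
       [ 0.22490446,  0.82868751, -0.51253779]]), 't': array([-541.01242329,  142.75231957,  926.0163588 ])} [ 333.6411623  -841.48231278  592.59603084]
```

View pics/scene0.png

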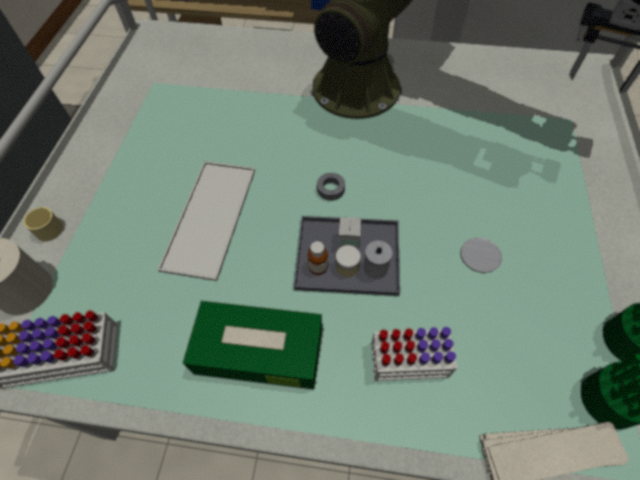

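View pics/side0.png

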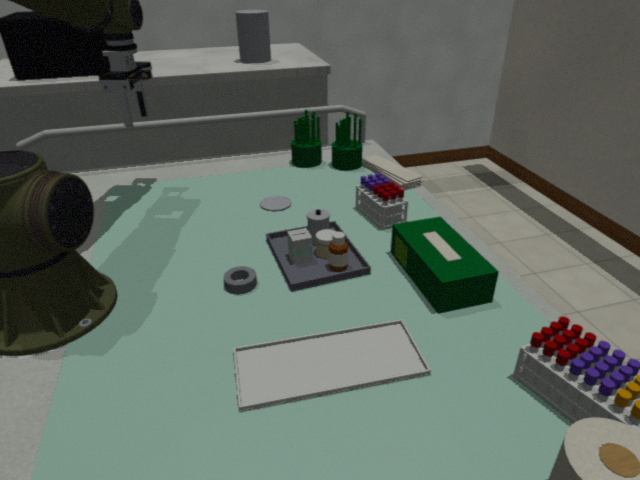

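The scene view shows the caddy centred at (348,255): bottle (317,257), carton (349,227), pot (348,260) and canister (379,258). The tray is at (208,220), the dish at (482,254) and the tape roll at (331,186). The side view shows the same layout.

```bash
cat > h.py <<'E'
import numpy as np,cv2
from cell import manip,optics
def cloud(d,c):
    K=np.array(c["camera_matrix"]);v,u=np.mgrid[:480,:640]
    P=np.stack([(u-K[0,2])/K[0,0]*d,(v-K[1,2])/K[1,1]*d,d],-1)
    W=(P-np.array(c["t"]))@np.array(c["R"]); W[d==0]=np.nan; return W
def ray(u,v,z,c):
    K=np.array(c["camera_matrix"]);R=np.array(c["R"]);o=-R.T@np.array(c["t"])
    r=R.T@np.linalg.inv(K)@np.array([u,v,1.]);return o+r*(z-o[2])/r[2]
E
python3 - <<'E'
from h import *
c=optics.calibration("scene");d=np.load("scene0.npy");p=np.load("scene0p.npy").astype(int)
W=cloud(d,c);Z=W[...,2]
for n,u,v,z in[("bottle cap",317,248,86),("carton",349,225,66),("canister",379,250,74),("pot",348,255,52),("tape",331,182,25),("dish",482,254,6)]:
    print(n,ray(u,v,z,c).round(),W[v,u].round(),p[v,u])
print("tray corners",[ray(u,v,12,c).round()[:2] for u,v in[(206,163),(255,168),(217,279),(160,271)]])
print("caddy corners",[ray(u,v,20,c).round()[:2] for u,v in[(302,217),(399,219),(399,293),(295,290)]])
for n,(u0,v0,u1,v1),lo,hi in[("bottle",(300,235,332,262),80,95),("carton",(332,212,366,240),60,72),("canister",(362,235,396,265),66,79),("pot",(330,243,366,262),47,57)]:
    w=W[v0:v1,u0:u1].reshape(-1,3);m=(w[:,2]>lo)&(w[:,2]<hi);w=w[m];print(n,m.sum(),np.median(w,0).round(1),(w.min(0).round()+w.max(0).round())/2,np.ptp(w,axis=0).round())
m=(p.min(-1)>0)
E
```

```text
bottle cap [585. -21.  86.] [585. -20.  87.] [170 167 160]
carton [508.  35.  66.] [508.  35.  66.] [145 143 139]
canister [566. 102.  74.] [572. 101.  84.] [20 17 19]
pot [573.  41.  52.] [572.  41.  51.] [170 170 161]
tape [365. -22.  25.] [352. -24.   8.] [59 67 59]
dish [504. 325.   6.] [502. 326.   3.] [129 129 130]
tray corners [array([ 336., -338.]), array([ 336., -214.]), array([ 644., -225.]), array([ 643., -349.])]
caddy corners [array([470., -74.]), array([446., 142.]), array([628., 152.]), array([651., -57.])]
bottle 140 [584.8 -21.3  86. ] [583.5 -22.   84.5] [27. 26.  9.]
carton 397 [514.   36.3  66. ] [512.5  36.5  65.5] [48. 45. 11.]
canister 487 [574.  100.   74.3] [570.5 100.5  72.5] [53. 53. 11.]
pot 335 [571.9  39.4  52.2] [570.5  46.5  51.5] [39. 61.  9.]
```

```bash
cat >> h.py <<'E'
from scipy.spatial.transform import Rotation as Ro
def rel(x,y,z,yaw):
    s=manip.read_state();R=Ro.from_euler('xyz',s["eef_rot"]);T=Ro.from_euler('xyz',[np.pi,0,yaw])
    a=(R.inv().apply(np.array([x,y,z])-s["eef_pos"])).round(1);b=(R.inv()*T).as_rotvec().round(3)
    print("t",s["clock"],"pos",s["eef_pos"].round(1),"rot",s["eef_rot"].round(3),"gap",round(s["finger_gap"],1),"F",s["wrist_force"].round(1),"| shift",a,"turn",b)
E
python3 -c "
from h import *
rel(513,36,230,3.25)"
```

```text
t 0.1 pos [171.8 522.2 205. ] rot [-3.141 -0.     2.824] gap 93.9 F [-0.   0.2  0.8] | shift [-476.1 -355.3  -24.7] turn [-0.001 -0.    -0.426]
```

```bash
python3 -m crank '[[100,-40,-30,-5,0,0,-0.04],[100,-80,-60,-10,0,0,-0.08],[100,-120,-90,-15,0,0,-0.12],[100,-160,-120,-20,0,0,-0.16],[100,-200,-150,-25,0,0,-0.2],[100,-240,-180,-25,0,0,-0.24],[100,-280,-210,-25,0,0,-0.28],[100,-320,-240,-25,0,0,-0.32],[100,-360,-268,-25,0,0,-0.36],[100,-400,-298,-25,0,0,-0.4]]' && python3 -c "
from h import *
rel(513,36,230,3.25)"
```

```text
clock: 1.1
eef_pos: [459.5, 112.5, 230.4]
eef_rot: [3.142, -0.0, -3.058]
wrist_force: [0.1, 1.0, 0.5]
finger_gap: 93.5
finger_force: 0.0
t 1.1 pos [459.5 112.5 230.4] rot [ 3.142 -0.    -3.058] gap 93.5 F [0.1 1.  0.5] | shift [-47.  -80.7   0.4] turn [ 0.    -0.    -0.025]
```

```bash
python3 -m crank '[[100,-24,-40,0,0,0,-0.025],[100,-47,-81,0,0,0,-0.025],[100,-47,-81,0,0,0,-0.025],[100,-47,-81,0,0,0,-0.025]]' && python3 - <<'E'
from h import *
c=optics.calibration("wrist");p,d=optics.camera("wrist");cv2.imwrite("pics/w1.png",p[:,:,::-1]);np.save("w1.npy",d);np.save("w1p.npy",p)
W=cloud(d,c);rel(513,36,22,3.25)
for n,x,y,lo,hi in[("bottle",584,-21,78,95),("carton",513,36,60,72),("canister",571,100,64,78),("pot",575,40,46,58)]:
    m=(W[...,2]>lo)&(W[...,2]<hi)&(np.hypot(W[...,0]-x,W[...,1]-y)<34)
    w=W[m]
    if len(w)>20:
        r=cv2.minAreaRect(w[:,:2].astype(np.float32));print(n,len(w),np.median(w,0).round(1),np.array(r[0]).round(1),np.round(r[1],1),round(r[2]), cv2.minEnclosingCircle(w[:,:2].astype(np.float32)))
    else: print(n,len(w))
E
```

```text
clock: 1.5
eef_pos: [512.1, 37.0, 229.8]
eef_rot: [3.141, -0.001, -3.036]
wrist_force: [-0.5, 0.1, -0.3]
finger_gap: 94.0
finger_force: 0.0
t 1.55 pos [511.8  37.8 230.1] rot [ 3.141e+00 -1.000e-03 -3.035e+00] gap 94.0 F [ 0.6  0.6 -0. ] | shift [ -1.2  -2.  208.1] turn [ 0.    -0.001 -0.002]
bottle 571 [582.4 -19.3  86.4] [583.7 -19.7] [25.9 26. ] 34 ((584.065185546875, -19.508747100830078), 13.584480285644531)
carton 1859 [511.4  37.9  66.4] [512.3  38.1] [44.3 44. ] 4 ((512.2443237304688, 38.2309684753418), 30.24004364013672)
canister 1882 [568.6 100.5  74.3] [571.2 101.7] [53.1 52.9] 68 ((571.2994995117188, 102.06197357177734), 27.142101287841797)
pot 1525 [574.3  41.6  52.4] [575.6  41.7] [49.7 47.7] 6 ((575.6738891601562, 41.61957550048828), 25.110063552856445)
```

View pics/w1.png

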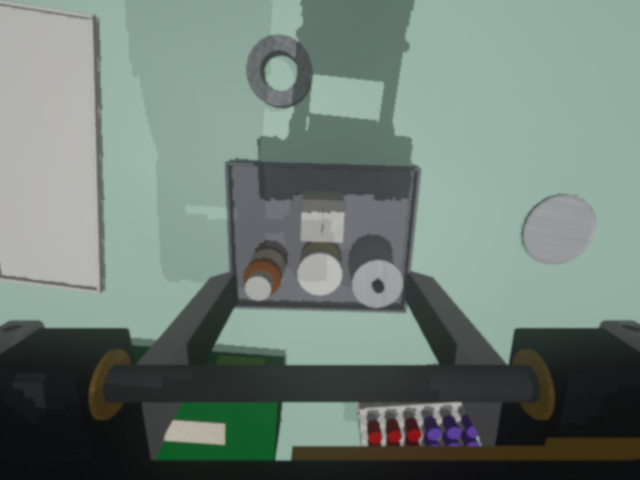

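The wrist view shows bottle cap (258,288), carton top (322,225), pot lid (320,273), canister (377,285) and dish (560,229). The measured sizes match the given ones, so I'll take the carton now.

```bash
python3 -m crank '[[80,0,0,40,0,0,0],[80,-1,0,80,0,0,0],[80,-1,0,120,0,0,0],[80,-1,0,160,0,0,0],[80,-1,0,190,0,0,0],[80,-1,0,208,0,0,0],[80,-1,0,208,0,0,0],[80,-1,0,208,0,0,0]]' 20 && python3 -m crank '[[30,0,0,0,0,0,0],[30,0,0,0,0,0,0],[30,0,0,0,0,0,0],[30,0,0,0,0,0,0],[30,0,0,0,0,0,0],[30,0,0,0,0,0,0]]' 20;  python3 -c "
from h import *
rel(490,-281,130,-3.035)"
```

```text
clock: 2.35
eef_pos: [513.2, 38.5, 23.2]
eef_rot: [3.142, 0.0, -3.033]
wrist_force: [0.9, 0.1, 0.6]
finger_gap: 75.1
finger_force: 0.0
clock: 2.95
eef_pos: [513.3, 37.7, 22.8]
eef_rot: [-3.142, 0.0, -3.034]
wrist_force: [-2.2, 1.0, 6.5]
finger_gap: 44.1
finger_force: 19.8
t 2.95 pos [513.3  37.7  22.8] rot [-3.142  0.    -3.034] gap 44.1 F [-2.2  1.   6.5] | shift [  57.2 -314.4 -107.2] turn [-0.     0.     0.001]
```

```bash
python3 -m crank '[[30,0,0,-20,0,0,0],[30,0,0,-60,0,0,0],[30,0,0,-100,0,0,0],[30,6,-30,-110,0,0,0],[30,13,-70,-110,0,0,0],[30,20,-110,-110,0,0,0],[30,28,-155,-110,0,0,0],[30,36,-200,-110,0,0,0],[30,45,-245,-110,0,0,0],[30,52,-285,-110,0,0,0]]' && python3 -m crank '[[30,5,-29,0,0,0,0],[30,5,-29,0,0,0,0],[30,5,-29,0,0,0,0],[30,5,-29,0,0,0,0]]' && python3 -c "
from h import *
rel(490,-281,23.5,-3.034)"
```

```text
clock: 3.95
eef_pos: [491.2, -253.4, 132.2]
eef_rot: [3.141, -0.0, -3.035]
wrist_force: [0.2, 0.0, -0.8]
finger_gap: 44.3
finger_force: 19.8
clock: 4.35
eef_pos: [490.1, -279.7, 132.2]
eef_rot: [3.141, -0.0, -3.034]
wrist_force: [0.5, 0.4, -1.2]
finger_gap: 44.3
finger_force: 19.8
t 4.35 pos [ 490.1 -279.7  132.2] rot [ 3.141 -0.    -3.034] gap 44.3 F [ 0.5  0.4 -1.2] | shift [  0.2  -1.3 108.7] turn [ 0. -0.  0.]
```

```bash
python3 -m crank '[[30,0,0,40,0,0,0],[30,0,-1,80,0,0,0],[30,0,-1,100,0,0,0],[30,0,-1,108.5,0,0,0],[30,0,-1,108.5,0,0,0],[30,0,-1,108.5,0,0,0],[80,0,-1,108.5,0,0,0],[80,0,-1,108.5,0,0,0],[80,0,-1,108.5,0,0,0],[80,0,-1,108.5,0,0,0]]' && python3 -m crank '[[80,0,0,-40,0,0,0],[80,0,0,-80,0,0,0],[80,0,0,-110,0,0,0],[80,0,0,-130,0,0,0.14],[80,0,0,-130,0,0,0.28],[80,0,0,-130,0,0,0.42],[80,0,0,-130,0,0,0.56],[80,0,0,-130,0,0,0.7],[80,0,0,-130,0,0,0.84]]' && python3 -c "
from h import *
p,d=optics.camera('scene');cv2.imwrite('pics/s2.png',p[130:330,130:530,::-1])
rel(584,-20,153,1.678)"
```

```text
clock: 5.35
eef_pos: [490.3, -281.7, 24.2]
eef_rot: [-3.141, 0.0, -3.034]
wrist_force: [0.8, -0.3, 0.3]
finger_gap: 72.8
finger_force: 0.0
clock: 6.25
eef_pos: [490.1, -281.6, 154.0]
eef_rot: [3.142, 0.0, 2.403]
wrist_force: [0.4, -0.1, 1.1]
finger_gap: 75.3
finger_force: 0.0
t 6.3 pos [ 490.2 -281.6  154. ] rot [3.142 0.    2.394] gap 75.5 F [0.3 0.9 1.1] | shift [109.  255.7   1. ] turn [0.    0.    0.716]
```

View pics/s2.png

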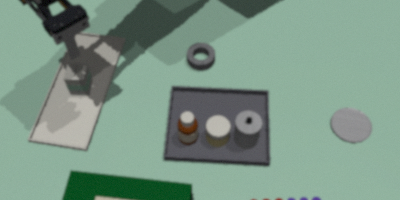

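The crop shows the carton standing on the tray (75,85), with the bottle, pot and canister still at (187,127), (217,130) and (248,125). Bottle next.

```bash
python3 -m crank '[[80,18,42,0,0,0,0.1],[80,36,85,0,0,0,0.22],[80,54,128,0,0,0,0.35],[80,72,170,0,0,0,0.48],[80,90,212,0,0,0,0.6],[80,109,256,0,0,0,0.716],[80,109,256,0,0,0,0.716],[80,109,256,0,0,0,0.716],[80,109,256,0,0,0,0.716]]' && python3 -c "
from h import *
rel(584,-20,23,1.678)"
```

```text
clock: 7.2
eef_pos: [580.2, -19.3, 153.9]
eef_rot: [-3.141, 0.0, 1.695]
wrist_force: [0.5, 0.5, 0.4]
finger_gap: 75.2
finger_force: 0.0
t 7.2 pos [580.2 -19.3 153.9] rot [-3.141  0.     1.695] gap 75.2 F [0.5 0.5 0.4] | shift [ -1.1   3.7 130.9] turn [-0.     0.     0.017]
```

```bash
python3 -m crank '[[80,-1,4,20,0,0,0.017],[80,-1,4,60,0,0,0.017],[80,-1,4,100,0,0,0.017],[80,-1,4,125,0,0,0.017],[80,-1,4,131,0,0,0.017],[80,-1,4,131,0,0,0.017],[80,-1,4,131,0,0,0.017]]' && python3 -m crank '[[25,0,0,0,0,0,0],[25,0,0,0,0,0,0],[25,0,0,0,0,0,0],[25,0,0,0,0,0,0],[25,0,0,0,0,0,0],[25,0,0,0,0,0,0]]' 20 && python3 -c "
from h import *
rel(405,-278,133,1.678)"
```

```text
clock: 7.9
eef_pos: [585.3, -19.6, 24.6]
eef_rot: [3.139, 0.0, 1.676]
wrist_force: [-0.2, -0.0, -0.2]
finger_gap: 75.1
finger_force: 0.0
clock: 8.5
eef_pos: [584.5, -18.9, 23.1]
eef_rot: [-3.142, 0.0, 1.676]
wrist_force: [-1.6, 0.7, 2.7]
finger_gap: 41.8
finger_force: 20.0
t 8.5 pos [584.5 -18.9  23.1] rot [-3.142  0.     1.676] gap 41.8 F [-1.6  0.7  2.7] | shift [-238.8 -205.7 -109.8] turn [-0.     0.    -0.002]
```

```bash
python3 -m crank '[[25,0,0,-20,0,0,0],[25,0,0,-60,0,0,0],[25,0,0,-100,0,0,0],[25,-30,-26,-125,0,0,0],[25,-65,-56,-125,0,0,0],[25,-100,-86,-125,0,0,0],[25,-135,-116,-125,0,0,0],[25,-170,-146,-125,0,0,0],[25,-205,-176,-125,0,0,0],[25,-239,-206,-125,0,0,0]]' && python3 -m crank '[[25,0,0,0,0,0,0],[25,0,0,0,0,0,0]]' && python3 -c "
from h import *
rel(405,-278,24,1.677)"
```

```text
clock: 9.5
eef_pos: [403.4, -279.5, 147.9]
eef_rot: [3.141, 0.0, 1.676]
wrist_force: [0.6, 0.8, -1.4]
finger_gap: 41.6
finger_force: 20.0
clock: 9.7
eef_pos: [404.3, -278.6, 147.8]
eef_rot: [-3.142, -0.0, 1.674]
wrist_force: [-1.0, -0.0, -0.8]
finger_gap: 42.0
finger_force: 20.0
t 9.7 pos [ 404.3 -278.6  147.8] rot [-3.142 -0.     1.674] gap 42.0 F [-1.  -0.  -0.8] | shift [  0.5   0.8 123.8] turn [-0.    -0.    -0.003]
```

```bash
python3 -m crank '[[25,0,1,40,0,0,0],[25,0,1,80,0,0,0],[25,0,1,112,0,0,0],[25,0,1,123.5,0,0,0],[25,0,1,123.5,0,0,0],[25,0,1,123.5,0,0,0],[75,0,1,123.5,0,0,0],[75,0,1,123.5,0,0,0],[75,0,1,123.5,0,0,0],[75,0,1,123.5,0,0,0]]' && python3 -m crank '[[80,0,0,-40,0,0,0],[80,0,0,-80,0,0,0],[80,0,0,-120,0,0,0],[80,36,20,-130,0,0,0],[80,76,43,-130,0,0,0],[80,116,66,-130,0,0,0],[80,156,89,-130,0,0,0],[80,196,112,-130,0,0,0],[80,236,135,-130,0,0,0],[80,276,158,-130,0,0,0]]' && python3 -m crank '[[80,42,24,0,0,0,0],[80,84,47,0,0,0,0],[80,84,47,0,0,0,0],[80,84,47,0,0,0,0]]' &&  python3 -c "
from h import *
rel(571,101.5,25,1.678)"
```

```text
clock: 10.7
eef_pos: [405.8, -278.2, 24.8]
eef_rot: [3.141, 0.0, 1.676]
wrist_force: [-0.4, 0.3, -0.2]
finger_gap: 68.8
finger_force: 0.0
clock: 11.7
eef_pos: [534.4, 14.9, 154.7]
eef_rot: [3.141, 0.0, 1.676]
wrist_force: [0.8, -0.7, -0.3]
finger_gap: 75.2
finger_force: 0.0
clock: 12.1
eef_pos: [571.7, 102.0, 154.1]
eef_rot: [-3.141, 0.0, 1.677]
wrist_force: [0.2, -1.1, -0.4]
finger_gap: 75.0
finger_force: 0.0
t 12.1 pos [571.7 102.  154.1] rot [-3.141  0.     1.677] gap 75.0 F [ 0.2 -1.1 -0.4] | shift [ -0.4  -0.6 129.1] turn [-0.001  0.    -0.001]
```

```bash
python3 -m crank '[[80,0,0,20,0,0,0],[80,0,0,60,0,0,0],[80,0,0,100,0,0,0],[80,0,0,125,0,0,0],[80,0,0,130,0,0,0],[80,0,0,130,0,0,0],[80,0,0,130,0,0,0]]' && python3 -m crank '[[35,0,0,0,0,0,0],[35,0,0,0,0,0,0],[35,0,0,0,0,0,0],[35,0,0,0,0,0,0],[35,0,0,0,0,0,0],[35,0,0,0,0,0,0]]' 25 && python3 -m crank '[[35,0,0,-20,0,0,0],[35,0,0,-60,0,0,0],[35,0,0,-100,0,0,0],[35,-30,-3,-125,0,0,0],[35,-70,-7,-125,0,0,0],[35,-110,-11,-125,0,0,0],[35,-155,-15,-125,0,0,0],[35,-200,-19,-125,0,0,0],[35,-245,-23,-125,0,0,0],[35,-290,-28,-125,0,0,0]]' && python3 -m crank '[[35,-45,-4,0,0,0,0],[35,-94,-9,0,0,0,0],[35,-94,-9,0,0,0,0],[35,-94,-9,0,0,0,0]]' &&  python3 -c "
from h import *
rel(575,-284,25,1.677)"
```

```text
clock: 12.8
eef_pos: [572.7, 101.0, 26.2]
eef_rot: [3.139, 0.0, 1.675]
wrist_force: [-0.1, 1.0, 0.3]
finger_gap: 75.4
finger_force: 0.0
clock: 13.4
eef_pos: [571.9, 101.5, 25.0]
eef_rot: [3.141, 0.0, 1.676]
wrist_force: [-2.6, -0.2, 6.5]
finger_gap: 53.2
finger_force: 25.0
clock: 14.4
eef_pos: [574.0, -191.6, 149.1]
eef_rot: [-3.141, -0.0, 1.676]
wrist_force: [0.9, 0.2, -2.7]
finger_gap: 53.5
finger_force: 25.0
clock: 14.8
eef_pos: [574.7, -285.0, 148.5]
eef_rot: [-3.14, -0.001, 1.674]
wrist_force: [0.1, 0.1, -3.7]
finger_gap: 53.3
finger_force: 25.0
t 14.8 pos [ 574.7 -285.   148.5] rot [-3.140e+00 -1.000e-03  1.674e+00] gap 53.3 F [ 0.1  0.1 -3.7] | shift [  0.8   0.5 123.5] turn [-0.001 -0.001 -0.003]
```

```bash
python3 -m crank '[[35,0,0,40,0,0,0],[35,0,0,80,0,0,0],[35,0,0,112,0,0,0],[35,0,0,123,0,0,0],[35,0,0,123,0,0,0],[35,0,0,123,0,0,0],[75,0,0,123,0,0,0],[75,0,0,123,0,0,0],[75,0,0,123,0,0,0],[75,0,0,123,0,0,0]]' && python3 -m crank '[[80,0,0,-40,0,0,0],[80,0,0,-80,0,0,0],[80,0,0,-120,0,0,0],[80,36,4,-140,0,0,0],[80,76,8,-140,0,0,0],[80,116,12,-140,0,0,0],[80,156,17,-140,0,0,0],[80,200,22,-140,0,0,0],[80,244,26,-140,0,0,0],[80,280,30,-140,0,0,0]]' && python3 -m crank '[[80,44,5,0,0,0,0],[80,44,5,0,0,0,0],[80,44,5,0,0,0,0],[80,44,5,0,0,0,0]]' &&  python3 - <<'E'
from h import *
c=optics.calibration("wrist");p,d=optics.camera("wrist")
W=cloud(d,c)
p,_=optics.camera("scene");cv2.imwrite("pics/s3.png",p[130:330,130:530,::-1])
m=(W[...,2]>46)&(W[...,2]<58)&(np.hypot(W[...,0]-575,W[...,1]-41)<34);w=W[m]
if len(w)>20:print(len(w),cv2.minEnclosingCircle(w[:,:2].astype(np.float32)))
rel(575.5,41.5,11,1.678)
# dish from the earlier wrist picture, by brightness at its position
c0=optics.calibration("scene");p=np.load("scene0p.npy");q=p[230:280,450:515];g=cv2.cvtColor(q,cv2.COLOR_RGB2HSV)[...,1]
m=(g<25).astype(np.uint8);n,l,s,ce=cv2.connectedComponentsWithStats(m);i=1+s[1:,4].argmax();print(s[i],ce[i]+[450,230],ray(*(ce[i]+[450,230]),4,c0))
E
```

```text
clock: 15.8
eef_pos: [575.5, -284.4, 26.9]
eef_rot: [3.141, 0.0, 1.676]
wrist_force: [0.1, -0.5, 0.1]
finger_gap: 70.3
finger_force: 0.0
clock: 16.8
eef_pos: [575.5, -0.6, 166.8]
eef_rot: [3.141, -0.0, 1.676]
wrist_force: [0.8, -0.2, 0.5]
finger_gap: 75.1
finger_force: 0.0
clock: 17.2
eef_pos: [576.2, 40.7, 166.5]
eef_rot: [3.142, 0.0, 1.675]
wrist_force: [0.6, 0.1, -1.1]
finger_gap: 74.9
finger_force: 0.0
2455 ((575.926513671875, 41.37356185913086), 24.98517608642578)
t 17.3 pos [576.2  40.4 166.5] rot [3.142 0.    1.674] gap 75.0 F [-0.3 -0.8 -0.3] | shift [  1.2  -0.6 155.5] turn [ 0.     0.    -0.004]
[  11    8   41   35 1099] [480.90809827 254.69608735] [504.99855492 323.53949776   4.        ]
```

View pics/s3.png

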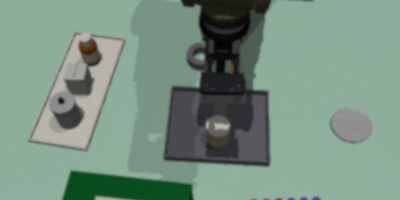

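The bottle (88,48), carton (77,75) and canister (64,108) stand on the tray, and the pot (217,130) is untouched.

```bash
python3 -m crank '[[80,1,0,40,0,0,0],[80,1,0,80,0,0,0],[80,1,0,120,0,0,0],[80,1,0,148,0,0,0],[80,1,0,155,0,0,0],[80,1,0,155,0,0,0],[80,1,0,155,0,0,0]]' && python3 -m crank '[[35,0,0,0,0,0,0],[35,0,0,0,0,0,0],[35,0,0,0,0,0,0],[35,0,0,0,0,0,0],[35,0,0,0,0,0,0],[35,0,0,0,0,0,0]]' 18 && python3 -m crank '[[35,0,0,-20,0,0,0],[35,0,0,-50,0,0,0],[35,20,-3,-75,0,0,0],[35,60,-8,-80,0,0,0],[35,100,-14,-80,0,0,0],[35,140,-20,-80,0,0,0],[35,180,-25,-80,0,0,0],[35,220,-31,-80,0,0,0],[35,255,-36,-80,0,0,0],[35,288,-41,-80,0,0,0]]' && python3 -m crank '[[35,0,0,0,0,0,0],[35,0,0,0,0,0,0],[35,0,0,0,0,0,0]]' &&  python3 - <<'E'
from h import *
rel(505,324,12,1.677)
c=optics.calibration("wrist");p,d=optics.camera("wrist");cv2.imwrite("pics/w4.png",p[:,:,::-1]);np.save("w4p.npy",p);np.save("w4.npy",d)
import pickle;pickle.dump(c,open("w4c.pkl","wb"))
E
```

```text
clock: 18.0
eef_pos: [577.0, 42.2, 13.1]
eef_rot: [3.139, 0.0, 1.675]
wrist_force: [-1.0, -0.3, -0.5]
finger_gap: 74.8
finger_force: 0.0
clock: 18.6
eef_pos: [576.2, 42.6, 11.9]
eef_rot: [3.141, 0.0, 1.676]
wrist_force: [-2.4, 0.0, 6.4]
finger_gap: 49.6
finger_force: 18.0
clock: 19.6
eef_pos: [504.3, 326.3, 91.3]
eef_rot: [-3.141, 0.0, 1.676]
wrist_force: [-0.5, -0.7, 0.1]
finger_gap: 49.7
finger_force: 18.0
clock: 19.9
eef_pos: [505.3, 323.8, 91.3]
eef_rot: [-3.141, 0.0, 1.675]
wrist_force: [0.1, 0.8, -1.4]
finger_gap: 49.5
finger_force: 18.0
t 19.9 pos [505.3 323.8  91.3] rot [-3.141  0.     1.675] gap 49.5 F [ 0.1  0.8 -1.4] | shift [ 0.3 -0.3 79.3] turn [-0.     0.    -0.002]
```

View pics/w4.png

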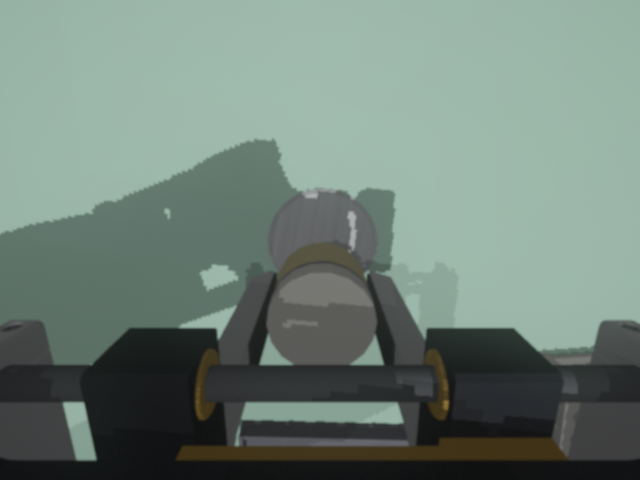

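The dish spans columns 269 to 378, with its top edge near row 188, behind the held pot lid (322,315). I'll cast rays from those edges.

```bash
python3 - <<'E'
from h import *
import pickle
c=pickle.load(open("w4c.pkl","rb"))
for u,v in[(269,238),(378,238),(323,188)]: print(ray(u,v,6,c).round(1))
E
```

```text
[465.  323.8   6. ]
[551.  332.9   6. ]
[503.4 367.7   6. ]
```

```bash
python3 -m crank '[[35,1,1,30,0,0,0],[35,1,1,60,0,0,0],[35,1,1,75,0,0,0],[35,1,1,79,0,0,0],[35,1,1,79,0,0,0],[35,1,1,79,0,0,0],[75,1,1,79,0,0,0],[75,1,1,79,0,0,0],[75,1,1,79,0,0,0],[75,1,1,79,0,0,0]]' && python3 -m crank '[[80,0,0,-40,0,0,0],[80,0,0,-80,0,0,0],[80,0,0,-120,0,0,0],[80,-40,0,-140,0,0,0],[80,-84,0,-140,0,0,0],[80,-128,0,-140,0,0,0],[80,-172,0,-140,0,0,0],[80,-216,0,-140,0,0,0],[80,-260,1,-140,0,0,0],[80,-304,2,-140,0,0,0]]' && python3 -m crank '[[80,-44,0,0,0,0,0],[80,-88,0,0,0,0,0],[80,-132,0,0,0,0,0],[80,-176,1,0,0,0,0],[80,-220,2,0,0,0,0],[80,-264,2,0,0,0,0],[80,-309,2,0,0,0,0],[80,-309,2,0,0,0,0],[80,-309,2,0,0,0,0]]' &&  python3 - <<'E'
from h import *
rel(575.5,-284.4,26,1.677)
c=optics.calibration("scene");p,d=optics.camera("scene");cv2.imwrite("pics/s5.png",p[130:330,130:530,::-1])
W=cloud(d,c);W=W[(W[...,2]>45)&(W[...,2]<60)&(np.hypot(W[...,0]-506,W[...,1]-324)<45)];print(len(W),np.median(W,0),cv2.minEnclosingCircle(W[:,:2].astype(np.float32)))
E
```

```text
clock: 20.95
eef_pos: [506.0, 325.8, 12.6]
eef_rot: [3.141, -0.0, 1.676]
wrist_force: [0.9, 0.2, 0.9]
finger_gap: 70.5
finger_force: 0.0
clock: 21.95
eef_pos: [539.8, 21.9, 152.7]
eef_rot: [3.141, 0.0, 1.676]
wrist_force: [0.7, 0.5, -0.5]
finger_gap: 75.3
finger_force: 0.0
clock: 22.85
eef_pos: [573.9, -283.9, 152.0]
eef_rot: [-3.141, -0.001, 1.674]
wrist_force: [0.7, 0.6, 0.1]
finger_gap: 75.3
finger_force: 0.0
t 22.85 pos [ 573.9 -283.9  152. ] rot [-3.141e+00 -1.000e-03  1.674e+00] gap 75.3 F [0.7 0.6 0.1] | shift [ -0.7   1.6 126. ] turn [-0.    -0.001 -0.003]
432 [509.08772768 321.73067911  52.14282407] ((506.3215637207031, 321.7370910644531), 26.38438606262207)
```

View pics/s5.png

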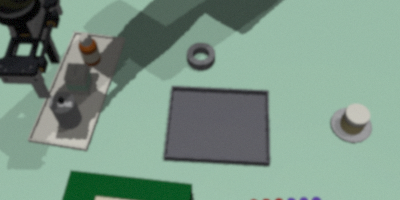

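The scene shows the pot standing in the dish (352,122) with its lid top at 52 mm, and the three others still on the tray. The canister goes back first.

```bash
python3 -m crank '[[80,0,1.5,20,0,0,0],[80,-0.5,1.5,60,0,0,0],[80,-0.5,1.5,100,0,0,0],[80,-0.5,1.5,122,0,0,0],[80,-0.5,1.5,126,0,0,0],[80,-0.5,1.5,126,0,0,0],[80,-0.5,1.5,126,0,0,0]]' && python3 -m crank '[[35,0,0,0,0,0,0],[35,0,0,0,0,0,0],[35,0,0,0,0,0,0],[35,0,0,0,0,0,0],[35,0,0,0,0,0,0],[35,0,0,0,0,0,0]]' 25 && python3 -m crank '[[35,0,0,-20,0,0,0],[35,0,0,-60,0,0,0],[35,0,0,-100,0,0,0],[35,36,3,-125,0,0,0],[35,80,8,-125,0,0,0],[35,120,12,-125,0,0,0],[35,165,16,-125,0,0,0],[35,210,20,-125,0,0,0],[35,255,25,-125,0,0,0],[35,300,29,-125,0,0,0]]' && python3 -m crank '[[35,45,4,0,0,0,0],[35,84,8,0,0,0,0],[35,84,8,0,0,0,0],[35,84,8,0,0,0,0]]' &&  python3 -c "
from h import *
rel(571.7,101.5,25.5,1.677)"
```

```text
clock: 23.6
eef_pos: [576.7, -283.7, 28.4]
eef_rot: [3.139, 0.001, 1.676]
wrist_force: [-0.3, -0.2, 1.1]
finger_gap: 74.8
finger_force: 0.0
clock: 24.2
eef_pos: [575.8, -284.0, 27.0]
eef_rot: [3.141, 0.0, 1.676]
wrist_force: [-2.4, 0.1, 5.7]
finger_gap: 53.4
finger_force: 25.0
clock: 25.2
eef_pos: [572.6, 19.4, 151.1]
eef_rot: [-3.141, -0.0, 1.676]
wrist_force: [0.5, 0.2, -2.9]
finger_gap: 53.0
finger_force: 25.0
clock: 25.6
eef_pos: [572.0, 102.5, 150.9]
eef_rot: [-3.141, 0.0, 1.677]
wrist_force: [-0.1, -0.2, -2.5]
finger_gap: 52.7
finger_force: 25.0
t 25.6 pos [572.  102.5 150.9] rot [-3.141  0.     1.677] gap 52.7 F [-0.1 -0.2 -2.5] | shift [ -1.   -0.2 125.4] turn [-0.001  0.     0.   ]
```

```bash
python3 -m crank '[[35,-1,0,40,0,0,0],[35,-1,0,80,0,0,0],[35,-1,0,112,0,0,0],[35,-1,0,123.5,0,0,0],[35,-1,0,123.5,0,0,0],[35,-1,0,123.5,0,0,0],[80,-1,0,123.5,0,0,0],[80,-1,0,123.5,0,0,0],[80,-1,0,123.5,0,0,0],[80,-1,0,123.5,0,0,0]]' && python3 -m crank '[[80,0,0,-40,0,0,0],[80,0,0,-80,0,0,0],[80,0,0,-120,0,0,0],[80,-36,-20,-125,0,0,0],[80,-76,-43,-125,0,0,0],[80,-116,-66,-125,0,0,0],[80,-156,-89,-125,0,0,0],[80,-196,-112,-125,0,0,0],[80,-236,-135,-125,0,0,0],[80,-276,-158,-125,0,0,0]]' && python3 -m crank '[[75,-42,-24,0,0,0,0],[75,-84,-47,0,0,0,0],[75,-84,-47,0,0,0,0],[75,-84,-47,0,0,0,0]]' &&  python3 -c "
from h import *
rel(405.5,-278.2,25,1.677)"
```

```text
clock: 26.6
eef_pos: [572.6, 100.9, 28.4]
eef_rot: [3.141, 0.0, 1.676]
wrist_force: [-0.2, -0.7, -0.1]
finger_gap: 75.0
finger_force: 0.0
clock: 27.6
eef_pos: [443.2, -191.6, 153.3]
eef_rot: [3.141, 0.0, 1.676]
wrist_force: [0.5, -0.3, -0.5]
finger_gap: 75.3
finger_force: 0.0
clock: 28.0
eef_pos: [405.9, -279.1, 153.0]
eef_rot: [3.141, -0.0, 1.674]
wrist_force: [-0.3, 1.3, -0.7]
finger_gap: 70.6
finger_force: 0.0
t 28.0 pos [ 405.9 -279.1  153. ] rot [ 3.141 -0.     1.674] gap 70.6 F [-0.3  1.3 -0.7] | shift [  0.9  -0.3 128. ] turn [ 0.    -0.    -0.003]
```

```bash
python3 -m crank '[[75,1,0,20,0,0,0],[75,1,0,60,0,0,0],[75,1,0,100,0,0,0],[75,1,0,122,0,0,0],[75,1,0,128,0,0,0],[75,1,0,128,0,0,0],[75,1,0,128,0,0,0]]' && python3 -m crank '[[25,0,0,0,0,0,0],[25,0,0,0,0,0,0],[25,0,0,0,0,0,0],[25,0,0,0,0,0,0],[25,0,0,0,0,0,0],[25,0,0,0,0,0,0]]' 20 && python3 -m crank '[[25,0,0,-20,0,0,0],[25,0,0,-60,0,0,0],[25,0,0,-100,0,0,0],[25,30,26,-125,0,0,0],[25,65,56,-125,0,0,0],[25,100,86,-125,0,0,0],[25,135,116,-125,0,0,0],[25,170,146,-125,0,0,0],[25,205,176,-125,0,0,0],[25,238,205,-125,0,0,0]]' && python3 -m crank '[[25,0,0,0,0,0,0],[25,0,0,0,0,0,0],[25,0,0,0,0,0,0]]' && python3 -c "
from h import *
rel(584.5,-19.3,26,1.677)"
```

```text
clock: 28.7
eef_pos: [407.0, -277.5, 26.3]
eef_rot: [3.14, 0.001, 1.677]
wrist_force: [-0.2, 0.6, -0.4]
finger_gap: 70.4
finger_force: 0.0
clock: 29.3
eef_pos: [406.3, -277.6, 25.2]
eef_rot: [3.141, 0.0, 1.676]
wrist_force: [-0.4, 0.7, 4.9]
finger_gap: 41.7
finger_force: 20.0
clock: 30.3
eef_pos: [585.7, -17.4, 149.6]
eef_rot: [-3.141, -0.0, 1.676]
wrist_force: [-0.2, -0.9, -0.9]
finger_gap: 41.6
finger_force: 20.0
clock: 30.6
eef_pos: [584.5, -20.1, 149.7]
eef_rot: [-3.141, 0.0, 1.675]
wrist_force: [0.1, -0.6, -0.4]
finger_gap: 41.8
finger_force: 20.0
t 30.6 pos [584.5 -20.1 149.7] rot [-3.141  0.     1.675] gap 41.8 F [ 0.1 -0.6 -0.4] | shift [  0.8   0.2 123.7] turn [-0.001  0.    -0.002]
```

```bash
python3 -m crank '[[25,1,0,40,0,0,0],[25,1,0,80,0,0,0],[25,1,0,112,0,0,0],[25,1,0,124,0,0,0],[25,1,0,124,0,0,0],[25,1,0,124,0,0,0],[80,1,0,124,0,0,0],[80,1,0,124,0,0,0],[80,1,0,124,0,0,0],[80,1,0,124,0,0,0]]' && python3 -m crank '[[80,0,0,-40,0,0,0],[80,0,0,-80,0,0,0],[80,0,0,-120,0,0,0],[80,-40,-18,-130,0,0,-0.14],[80,-80,-36,-130,0,0,-0.28],[80,-120,-54,-130,0,0,-0.42],[80,-160,-72,-130,0,0,-0.56],[80,-200,-90,-130,0,0,-0.7],[80,-225,-105,-130,0,0,-0.84],[80,-251,-121,-130,0,0,-0.98]]' && python3 -c "
from h import *
rel(490.3,-281.7,24.5,-3.034)"
```

```text
clock: 31.6
eef_pos: [585.1, -18.4, 26.3]
eef_rot: [3.141, 0.0, 1.676]
wrist_force: [-0.6, -0.0, -0.1]
finger_gap: 70.4
finger_force: 0.0
clock: 32.6
eef_pos: [490.2, -282.0, 156.1]
eef_rot: [-3.142, 0.0, 2.661]
wrist_force: [0.2, -0.5, 0.2]
finger_gap: 75.4
finger_force: 0.0
t 32.6 pos [ 490.2 -282.   156.1] rot [-3.142  0.     2.661] gap 75.4 F [ 0.2 -0.5  0.2] | shift [1.000e-01 3.000e-01 1.316e+02] turn [-0.     0.    -0.588]
```

```bash
python3 -m crank '[[80,0,0,10,0,0,-0.14],[80,0,0,20,0,0,-0.28],[80,0,0,30,0,0,-0.42],[80,0,0,40,0,0,-0.56],[80,0,0,50,0,0,-0.588],[80,0,0,50,0,0,-0.588],[80,0,0,50,0,0,-0.588]]' && python3 -c "
from h import *
rel(490.3,-281.7,24.5,-3.034)
p,_=optics.camera('scene');cv2.imwrite('pics/s6.png',p[130:330,130:530,::-1])"
```

```text
clock: 33.3
eef_pos: [491.0, -280.7, 106.1]
eef_rot: [-3.142, 0.0, -3.043]
wrist_force: [-0.0, -0.3, 0.2]
finger_gap: 75.3
finger_force: 0.0
t 33.3 pos [ 491.  -280.7  106.1] rot [-3.142  0.    -3.043] gap 75.3 F [-0.  -0.3  0.2] | shift [ 0.8 -1.  81.6] turn [-0.     0.    -0.009]
```

View pics/s6.png

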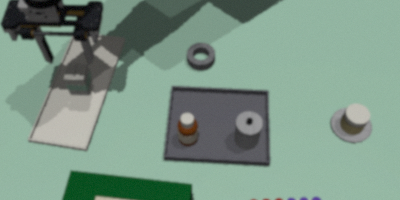

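The bottle (187,128) and canister (248,127) are upright in the caddy again and the pot is in the dish (355,118). The carton is last.

```bash
python3 -m crank '[[80,1,-1,30,0,0,-0.009],[80,1,-1,60,0,0,-0.009],[80,1,-1,77,0,0,-0.009],[80,1,-1,81.5,0,0,-0.009],[80,1,-1,81.5,0,0,-0.009],[80,1,-1,81.5,0,0,-0.009]]' && python3 -m crank '[[30,0,0,0,0,0,0],[30,0,0,0,0,0,0],[30,0,0,0,0,0,0],[30,0,0,0,0,0,0],[30,0,0,0,0,0,0],[30,0,0,0,0,0,0]]' 20 && python3 -m crank '[[30,0,0,-20,0,0,0],[30,0,0,-60,0,0,0],[30,0,0,-100,0,0,0],[30,-6,30,-120,0,0,0],[30,-13,70,-120,0,0,0],[30,-20,110,-120,0,0,0],[30,-28,155,-120,0,0,0],[30,-36,200,-120,0,0,0],[30,-45,245,-120,0,0,0],[30,-52,285,-120,0,0,0]]' && python3 -m crank '[[30,-5,30,0,0,0,0],[30,-5,30,0,0,0,0],[30,-5,30,0,0,0,0],[30,-5,30,0,0,0,0]]' && python3 -c "
from h import *
rel(513.2,37.8,24,-3.034)"
```

```text
clock: 33.95
eef_pos: [490.7, -282.2, 25.8]
eef_rot: [-3.14, 0.001, -3.031]
wrist_force: [0.3, 0.7, -0.5]
finger_gap: 75.6
finger_force: 0.0
clock: 34.55
eef_pos: [490.1, -281.8, 24.6]
eef_rot: [-3.142, 0.0, -3.03]
wrist_force: [-1.0, 0.5, 3.3]
finger_gap: 43.8
finger_force: 19.9
clock: 35.55
eef_pos: [509.8, 9.3, 144.4]
eef_rot: [3.142, -0.0, -3.03]
wrist_force: [-0.2, -0.4, -1.2]
finger_gap: 44.5
finger_force: 19.9
clock: 35.95
eef_pos: [511.7, 36.8, 144.3]
eef_rot: [-3.141, -0.0, -3.031]
wrist_force: [-0.4, -0.5, -1.2]
finger_gap: 44.1
finger_force: 19.9
t 35.95 pos [511.7  36.8 144.3] rot [-3.141 -0.    -3.031] gap 44.1 F [-0.4 -0.5 -1.2] | shift [ -1.7   0.9 120.3] turn [-0.    -0.     0.003]
```

```bash
python3 -m crank '[[30,-1.5,1,40,0,0,0],[30,-1.5,1,80,0,0,0],[30,-1.5,1,108,0,0,0],[30,-1.5,1,119.5,0,0,0],[30,-1.5,1,119.5,0,0,0],[30,-1.5,1,119.5,0,0,0],[80,-1.5,1,119.5,0,0,0],[80,-1.5,1,119.5,0,0,0],[80,-1.5,1,119.5,0,0,0],[80,-1.5,1,119.5,0,0,0]]' && python3 -m crank '[[80,0,0,-40,0,0,0],[80,0,0,-80,0,0,0],[80,0,0,-120,0,0,0],[80,0,0,-160,0,0,0],[80,0,0,-200,0,0,0],[80,0,0,-206,0,0,0],[80,0,0,-206,0,0,0],[80,0,0,-206,0,0,0]]' && python3 - <<'E'
from h import *
rel(513.2,37.8,24,-3.034)
c=optics.calibration("wrist");p,d=optics.camera("wrist");cv2.imwrite("pics/w7.png",p[:,:,::-1])
W=cloud(d,c)
for n,x,y,lo,hi in[("bottle",584,-21,78,95),("carton",513,36,60,72),("canister",571,100,64,78)]:
    w=W[(W[...,2]>lo)&(W[...,2]<hi)&(np.hypot(W[...,0]-x,W[...,1]-y)<34)]
    print(n,len(w),np.median(w,0).round(1),cv2.minEnclosingCircle(w[:,:2].astype(np.float32)))
E
```

```text
clock: 36.95
eef_pos: [513.3, 38.8, 25.2]
eef_rot: [-3.142, 0.001, -3.03]
wrist_force: [0.2, 0.2, 0.3]
finger_gap: 72.6
finger_force: 0.0
clock: 37.75
eef_pos: [512.7, 38.8, 229.6]
eef_rot: [3.141, -0.002, -3.03]
wrist_force: [-0.5, 0.0, -0.6]
finger_gap: 75.3
finger_force: 0.0
t 37.75 pos [512.7  38.8 229.6] rot [ 3.141e+00 -2.000e-03 -3.030e+00] gap 75.3 F [-0.5  0.  -0.6] | shift [ -0.8  -1.1 205.6] turn [ 0.    -0.002  0.004]
bottle 345 [584.2 -14.7  86.3] ((587.011962890625, -19.77488136291504), 13.638975143432617)
carton 1859 [511.5  38.3  66.3] ((512.1201171875, 38.40815734863281), 30.08272933959961)
canister 1551 [569.2  97.6  74.3] ((572.67529296875, 103.15325164794922), 27.007278442382812)
```

View pics/w7.png

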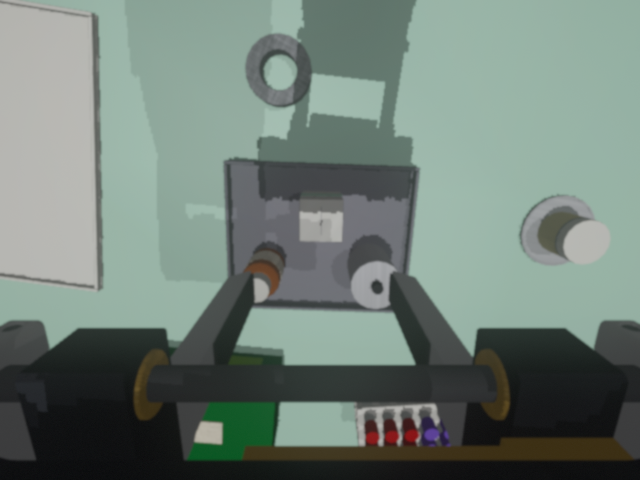

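The wrist view shows bottle (260,285), carton (321,226) and canister (375,285) upright and within about 3 mm of where they started. The pot is in the dish (560,230), and the gripper is clear of everything.

```bash
python3 -c "
from cell import manip
print(manip.sign_off())"
```

```text
the job is handed in; nothing more can be done
None
```

The job is handed in (no verdict returned): the pot stands in the dish, and the bottle, carton and canister are back upright in the caddy within about 3 mm of their starting spots, at about 38 s of the 138 s allowed.

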